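# Spin the truing turntable and brake it on the mark

### The arm

A 7-joint arm with a two-finger parallel gripper is mounted at the origin on the work surface. World frame = base frame: x ahead of the robot, y to its left, z up, the work surface at z = 0. Lengths are in m, angles in rad, forces in N, time in s.
With the tool pointing down it reaches from about 0.4 to 0.85 m from the base axis. Payload 4.5 kg.
Tool frame: the origin (TCP) lies between the finger pads; the fingertips stand 19 mm ahead of it and the grasp point (between the pads) is the TCP; z points along the fingers, y is the direction in which the jaws open and shut (so a half turn about z gives the same grasp; the last joint's range is limited). The gripper opens to 88 mm and grips with 3 to 60 N. Pads are 18 mm wide; open, the fingers measure 123 mm over their backs; the gripper's body (75 mm by 187 mm) begins 45 mm behind the grasp point.
Start: joints at [1.189, 0.689, -0.195, 1.565, 0.157, 0.902, -0.215], TCP at [0.252, -0.572, 0.258] pointing down, gripper open.
Joint ranges: [-3.01, 3.01], [-0.46, 2.08], [-1.47, 1.51], [0.13, 2.56], [-1, 4.14], [0.04, 2.09], [-2.66, 2.66]. Speed limits (rad/s): [2.57, 2.57, 3.14, 3.14, 3.14, 3.14, 3.14].

### API

Orientations are given as a unit quaternion [x, y, z, w].
In Python, from plant import status, snapshot, finish_job, cut_out, tip_of gives the robot as it stands. The module is installed in compiled form; this text tells all that it offers.
- The arm moves only by the tool carry_out, never from a script. Its arguments are lists of equal length, an entry for each row: "linear": the shift along the world's x, y, z in m, a list of three; "roll": the turn about the world's z in rad. A call has 1 to 8 rows; each row is the pose to reach, as a shift and turn from the pose measured when the call began; what a row does not reach only later rows make up. A row lasts 1/12 s, in which the tool goes at most 41.7 mm and 7.16 degrees, less where a joint would pass 70% of its speed; a pose out of reach is approached as far as the arm can. A call with a gripper value outside its range is refused whole. "gripper" is the opening, from 0 (shut) to 1 (fully open), set as the call begins (left out, the last holds). The fingers move at their own pace and stop on an object; "grip_force" is the grip in N (left out, the last holds). Time passes only in rows, so rows that repeat a pose let the fingers close. It gives the time, the measured TCP pose, the force and the opening at its end, in the units of the state.
- status.get_state(): the state, without advancing time (a new reading comes with each control period).
- snapshot(name): name is "side" or "top" or "wrist"; returns a dict with "img" (384x512x3 uint8, red, green, blue), "range_z" (384x512 float32, m along the optical axis (not along the pixel's ray), 0 where there is no reading), "fx", "fy", "cx", "cy" (pixels), "world_from_camera" (4x4, takes a point from camera to world coordinates). Camera axes: x right, y down, z forward; pixel columns grow to the right and rows downward; lengths in m; the calibration is good to about 2 mm. A picture is of the moment at which its call begins.
- finish_job(): hands the job in, once; it reports no verdict.
Trained networks look in a picture, given as the dict that the camera call returned (one of the last four; its "shot" number tells which), for a name from the list of things; names that differ only in an ending like _2 or _b are one class to them, and where a whole thing is asked for, a point or a joint stands for the part that bears it (a point fixed in the world has none). Each returns a list of dicts, best first, with "confidence" (0 to 1); they miss things now and then, are a little off and sometimes report something else, mostly with a low value. They report only what shows in the picture. A call takes as long as a camera call.
- cut_out(picture, query): "region" (384x512 bool, what is visible of it) and "pixel" ([column, row] in pixels, amid what is visible of it).
- tip_of(picture, query): "pixel" ([column, row] in pixels: a listed point, or the origin of a listed thing).
The state is a dict: "clock": time; "q": joint angles; "qd": joint speeds; "joint_torque": joint torques, N m; "tool_pos": TCP position; "eef_rot": TCP orientation; "contact_force": force on the tool from outside, world axes, zero at the start; "moment": the same for the moment, N m; "opening": opening from 0.0 (shut) to 1.0 (fully open).
Only numpy, scipy, OpenCV 4.12 (cv2) and the standard library are available. Lean on these libraries where they do the work, as an engineer would, in place of code of your own. Each camera call takes 0.05 s, during which the arm holds its last target.

### The job

Check that the round iron picture frame clamped on the turntable runs true: with a fingertip, flick one of the clamps so that the plate spins freely counter-clockwise seen from above, and let the red mark run past the fixed pointer at least once with nothing touching the plate. As the mark comes round again (that time or a later one), brake the still-turning plate with a fingertip on its bare rim so that it stops with the pointer on the red mark, and keep the finger on until it stands quite still; under the finger you may at most ease it the last few centimetres. Nothing needs gripping; leave the tools and the tin on the bench where they are, and finish clear of everything.

Things in the scene. Friction and masses are not known exactly. Their poses are not given: they have to be found in the camera images.
- stand: fixed green cast stand of the turntable with its pointer bracket, bolted to the bench; origin on the bench on the turning axis, z up. Foot 210 mm across. The stand's x axis points from the turning axis to the pointer; the bracket and its upright post (post 205 mm out from the axis, its 20 mm yellow block ending 105 mm above the bench) lie along it, outside the plate
- pointer_tip (a point): sharp tip of the fixed yellow pointer, a cone 16 mm thick and 30 mm long, 166 mm from the turning axis, 95 mm above the bench (level with the upper face of the plate), 6 mm outside the plate's edge; it points at the axis
- plate_middle (a point): round aluminium plate of the turntable, 320 mm across, 12 mm thick, upper face 95 mm above the bench; this point is on the turning axis in the upper face, z up, x towards the red mark. A dark steel ring (the picture frame, 176 mm outside diameter, 22 mm high) is clamped on it. The outer band, 125 to 160 mm from the axis, is bare and flat all round: press a fingertip down there to brake
- plate (a joint): turning angle of the plate, rad, growing counter-clockwise from above, not wrapped; 0, 2 pi, 4 pi.. = red mark exactly at the pointer. Starts at rest between -4.6 and -1.8. Ball bearing, no stops; plate and load about 3 kg, 0.03 kg m2. Flicked to 3 rad/s it coasts some 2 turns in about 12 s, losing each second about 0.13 rad/s plus a tenth of its speed; a firm fingertip stops it within a few mm
- red_mark (a point): middle of the red paint mark where it meets the plate's edge: 160 mm from the axis, in the upper face; the mark is 20 mm wide along the edge, 32 mm long inwards, and also painted on the edge
- clamp_a (a point): clamp a, 60 deg counter-clockwise from the red mark; the point is on the axis of its upright stud, 102 mm from the turning axis, 36 mm above the plate (131 mm above the bench). The stud is 8 mm thick and ends 44 mm above the plate; nut round it 15 mm across, from 29 to 37 mm above the plate
- clamp_b (a point): clamp b, the same, 180 deg from the red mark. Each clamp's steel strap, 16 mm wide, lies radially from 78 to 124 mm from the axis, its top 28 mm above the plate, with a heel block below it at 112 to 124 mm
- clamp_c (a point): clamp c, the same, 60 deg clockwise from the red mark. The clamps are rigid, fixed to the plate and go round with it
- hammer: loose hammer, 240 mm long, wooden handle, to be left alone; origin under the middle of its head, handle along its -x
- tin: loose yellow round tin with metal scraps, 124 mm across, 34 mm high, to be left alone; origin under its centre
- pliers: loose pliers with yellow handles, 165 mm long, to be left alone; origin under the pivot, jaws along +x
- chisel: loose steel cold chisel, 175 mm long, 14 mm thick, to be left alone; origin under the middle of its shank

How it is judged:
On the way, in this order (a step that is already met when the one before it is completed fails the run):
1. the plate has been flicked and spins freely counter-clockwise, faster than 0.8 rad/s, nothing touching it (velocity of joint plate above 0.8 rad/s and contact force between anything else and plate below 0.05 N), for 0.1 s.
2. the red mark has run past the pointer, the plate untouched and turning (value of joint plate above 0.2 rad and velocity of joint plate above 0.3 rad/s and contact force between anything else and plate below 0.05 N), for 0.05 s.
3. the plate runs on untouched for at least another half turn, the mark coming round again (value of joint plate above 3.5 rad and velocity of joint plate above 0.25 rad/s and contact force between anything else and plate below 0.05 N), for 0.05 s.
4. the plate comes to a stop (velocity of joint plate between -0.05 and 0.05 rad/s), for 0.15 s.
5. the fingertip that stopped the plate near the pointer is lifted off (so the run fails if the plate comes to a stop with no finger on it, or with the mark over 40 mm from the pointer's line) ((contact force between the fingers and plate below 0.05 N or y of red_mark in the frame of stand above 0.04 m or y of red_mark in the frame of stand below -0.04 m or x of red_mark in the frame of stand below 0.1 m)).
At the end, for the whole second after the job is handed in: the plate is at rest, at least one turn after the mark first passed the pointer, with the pointer on the 20 mm wide red mark (middle of the mark within 10 mm of the pointer's line, measured along the plate's edge) (y of red_mark in the frame of stand between -0.01 and 0.01 m and x of red_mark in the frame of stand above 0.1 m and value of joint plate above 5.5 rad and velocity of joint plate between -0.03 and 0.03 rad/s); the robot touches nothing.
It fails at once if the hammer is moved or lifted (distance of hammer from where it was at the start of the episode above 0.015 m).
It fails at once if the tin is moved or lifted (distance of tin from where it was at the start of the episode above 0.015 m).
It fails at once if the pliers are moved or lifted (distance of pliers from where it was at the start of the episode above 0.015 m).
It fails at once if the chisel is moved or lifted (distance of chisel from where it was at the start of the episode above 0.015 m).
It also fails if it takes over 54 s, if anything falls off the work surface, if the arm or the gripper's body presses on something with over 40 N, if the wrist force passes 120 N, or if a joint passes its speed limit or range.

## Working session

There is one attempt and no reset: what is moved stays moved. The work goes in short steps, Python scripts to look and compute and a tool call to move; the robot and the scene stay as the last step left them, time stands still between calls to the robot, and variables do not carry over. Pictures are saved under pics/ and viewed, and the job is handed in when it is done.

Besides the shell and the picture viewer there is one more tool, called after "Request:" as name(argument=value, ...) on one line, values as JSON. carry_out: Moves the arm, as the interface text tells. Its arguments: {"type":"object","properties":{"linear":{"type":"array"},"roll":{"type":"array"},"gripper":{"type":"number"},"grip_force":{"type":"number"}},"required":["linear","roll"]}

```bash
mkdir -p pics; cat > h.py <<'E'
import numpy as np, cv2
from plant import status, snapshot, finish_job, cut_out, tip_of
def save(s,n): cv2.imwrite('pics/'+n+'.png', s['img'][:,:,::-1])
def ray_z(s,px,z):
    T=np.array(s['world_from_camera']); d=T[:3,:3]@np.array([(px[0]-s['cx'])/s['fx'],(px[1]-s['cy'])/s['fy'],1.]); o=T[:3,3]
    return o+d*(z-o[2])/d[2]
E
python3 - <<'E'
from h import *
st=status.get_state(); print({k:np.round(v,3) for k,v in st.items()})
for n in ['top','side']:
    s=snapshot(n); save(s,n+'1')
    for q,z in [('stand',0),('pointer_tip',.095),('plate_middle',.095),('red_mark',.095),('clamp_a',.131),('hammer',0),('tin',0),('pliers',0),('chisel',0)]:
        for r in tip_of(s,q)[:3]: print(n,q,round(r['confidence'],2),np.round(r['pixel']),np.round(ray_z(s,r['pixel'],z),3))
E
```

```text
{'clock': np.float64(0.0), 'q': array([ 1.189,  0.69 , -0.194,  1.566,  0.157,  0.902, -0.215]), 'qd': array([ 0.001, -0.001,  0.   ,  0.   , -0.001,  0.   , -0.002]), 'joint_torque': array([-0.0000e+00, -5.2755e+01, -1.2670e+00, -1.5343e+01, -5.3000e-02,
        7.0000e-03,  0.0000e+00]), 'tool_pos': array([ 0.252, -0.571,  0.257]), 'eef_rot': array([ 0.978,  0.206, -0.   , -0.001]), 'contact_force': array([-0.128, -0.214,  0.208]), 'moment': array([-0.07 , -0.016, -0.003]), 'opening': np.float64(0.997)}
top stand 0.66 [238. 206.] [0.549 0.07  0.   ]
top pointer_tip 0.93 [305. 191.] [ 0.584 -0.106  0.095]
top plate_middle 0.69 [242. 204.] [0.547 0.057 0.095]
top red_mark 0.81 [205. 158.] [0.666 0.156 0.095]
top clamp_a 0.81 [253. 171.] [0.629 0.03  0.131]
top clamp_a 0.61 [265. 236.] [ 0.468 -0.004  0.131]
top hammer 0.65 [397. 237.] [ 0.47  -0.377  0.   ]
top tin 0.87 [109. 246.] [0.432 0.427 0.   ]
top pliers 0.56 [124. 157.] [0.683 0.399 0.   ]
top chisel 0.94 [405. 168.] [ 0.665 -0.4    0.   ]
side stand 0.69 [267. 223.] [0.528 0.078 0.   ]
side pointer_tip 0.78 [280. 168.] [ 0.569 -0.091  0.095]
side pointer_tip 0.2 [300. 182.] [ 0.476 -0.048  0.095]
side plate_middle 0.82 [265. 193.] [0.547 0.053 0.095]
side red_mark 0.57 [213. 202.] [0.663 0.16  0.095]
side clamp_a 0.78 [242. 169.] [0.646 0.018 0.131]
side clamp_a 0.74 [251. 206.] [0.53  0.16  0.131]
side clamp_a 0.68 [299. 183.] [0.46  0.001 0.131]
side hammer 0.71 [334. 158.] [ 0.471 -0.368  0.   ]
side tin 0.64 [232. 329.] [0.428 0.437 0.   ]
side tin 0.54 [290. 144.] [ 0.668 -0.385  0.   ]
side pliers 0.86 [162. 280.] [0.671 0.404 0.   ]
side chisel 0.73 [290. 147.] [ 0.66  -0.369  0.   ]
side chisel 0.26 [213. 203.] [0.736 0.073 0.   ]
```

View pics/top1.png

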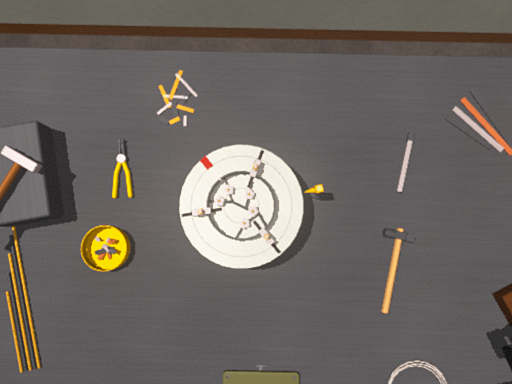

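View pics/side1.png

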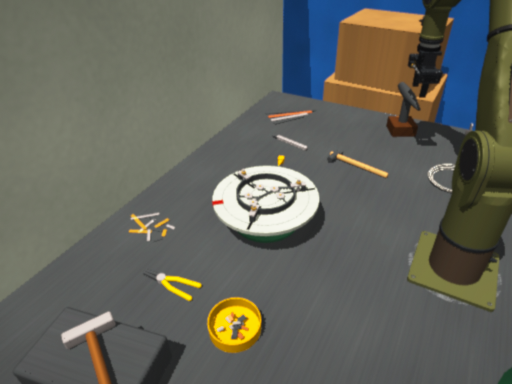

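The top picture shows the plate centred near (241,206), the pointer at right (305,191), the red mark at upper left (206,161), and clamps near (256,167), (199,211) and (266,236). Next I'll refine the centre and angles.

```bash
cat >> h.py <<'E'
def blobs(s):
    T=np.array(s['world_from_camera']);v,u=np.mgrid[0:384,0:512]
    d=np.stack([(u-s['cx'])/s['fx'],(v-s['cy'])/s['fy'],np.ones_like(u,float)],-1)
    D=d@T[:3,:3].T; o=T[:3,3]
    P=o+D*s['range_z'][...,None]
    Z=o+D*((0.095-o[2])/D[...,2])[...,None]
    return P,Z
E
python3 - <<'E'
from h import *
s=snapshot('top'); P,Z=blobs(s); T=np.array(s['world_from_camera']);print(np.round(T,3),s['fx'])
m=(abs(P[...,2]-.095)<.008)&(np.hypot(P[...,0]-.547,P[...,1]-.057)<.2)
c=max(cv2.findContours(m.astype(np.uint8),cv2.RETR_EXTERNAL,cv2.CHAIN_APPROX_NONE)[0],key=len)
h=cv2.convexHull(c)[:,0]; pts=np.array([Z[y,x,:2] for x,y in h]); print(cv2.minEnclosingCircle(pts.astype(np.float32)))
A=np.c_[2*pts,np.ones(len(pts))];sol=np.linalg.lstsq(A,(pts**2).sum(1),rcond=None)[0];print('fit',sol, np.sqrt(sol[2]+sol[0]**2+sol[1]**2), 'z',np.median(P[m][:,2]))
im=s['img'].astype(int); r=(im[...,0]>140)&(im[...,1]<80)&(im[...,2]<80)&(np.hypot(Z[...,0]-.547,Z[...,1]-.057)<.17)
print('red',r.sum(),Z[r].mean(0))
for q in ['pointer_tip','plate_middle']:
  print(q,[ (round(x['confidence'],2),np.round(ray_z(s,x['pixel'],.095),4)) for x in tip_of(s,q)[:2]])
pt=(im[...,0]>180)&(im[...,2]<60)&(abs(Z[...,0]-.585)<.06)&(abs(Z[...,1]+.12)<.06)
print('yel',Z[pt].mean(0),P[pt][:,2].mean(), Z[pt][Z[pt][:,1].argmax()])
h=P[(np.hypot(P[...,0]-.547,P[...,1]-.057)<.13)&(P[...,2]>.126)]
lab,cen=None,None
print(cv2.kmeans(h[:,:2].astype(np.float32),3,None,(3,50,1e-6),5,0)[2],len(h))
cv2.imwrite('pics/crop.png',cv2.resize(s['img'][130:290,160:340,::-1],None,fx=4,fy=4))
E
```

```text
[[ 0.018 -0.996  0.089  0.479]
 [-1.    -0.019 -0.002  0.023]
 [ 0.003 -0.089 -0.996  1.155]
 [ 0.     0.     0.     1.   ]] 411.29925237100514
((0.5441784262657166, 0.06021183356642723), 0.16018074750900269)
fit [ 0.54400261  0.06011723 -0.27412916] 0.1594482889603652 z 0.0950512842327278
red 63 [0.655854   0.15272691 0.095     ]
pointer_tip [(0.83, array([ 0.5887, -0.1062,  0.095 ]))]
plate_middle [(0.55, array([0.5531, 0.0591, 0.095 ]))]
yel [ 0.58917523 -0.12934259  0.095     ] 0.09344254284676373 [ 0.58503999 -0.1057152   0.095     ]
[[0.47900635 0.02221638]
 [0.63987404 0.02577334]
 [0.52541643 0.16140462]] 862
```

View pics/crop.png

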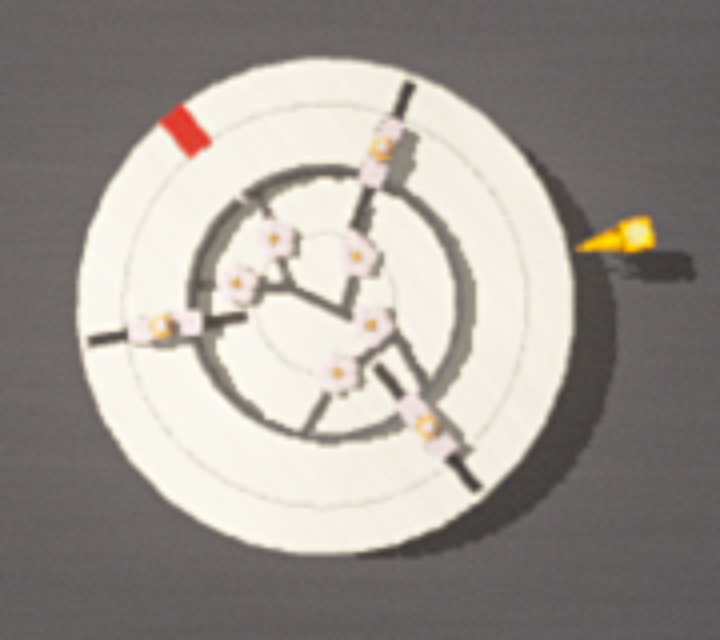

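```bash
python3 - <<'E'
from h import *
s=snapshot('top'); P,Z=blobs(s)
p=P.reshape(-1,3); C=np.array([.544,.060])
d=p[:,:2]-C; r=np.hypot(*d.T)
im=s['img'].reshape(-1,3)
import math
for a0 in (-20.6,39.6,99.4,-140):
  print(a0)
  for R in range(60,166,8):
    a=math.radians(a0); q=C+R/1000*np.array([math.cos(a),math.sin(a)])
    m=np.argsort(np.hypot(*(p[:,:2]-q).T))[:4]
    print(R,np.round(p[m,2]*1000),im[m[0]])
k=(r>.125)&(r<.16)&(p[:,2]>.1); print('above band',k.sum(), np.round(p[k][:10],3))
E
```

```text
-20.6
60 [ 97. 102.  95.  96.] [94 87 79]
68 [ 97. 104.  97.  94.] [94 84 79]
76 [96. 95. 97. 94.] [84 76 70]
84 [123. 122. 124. 123.] [236 221 218]
92 [122. 123. 125. 126.] [229 211 209]
100 [137. 137. 133. 138.] [225 205 205]
108 [133. 127. 139. 132.] [238 201 144]
116 [127. 120. 123. 127.] [235 221 218]
124 [122. 124. 120. 124.] [216 195 193]
132 [94. 99. 97. 98.] [132 120 117]
140 [98. 97. 95. 96.] [103  95  88]
148 [95. 97. 97. 98.] [98 89 84]
156 [94. 97. 95. 93.] [210 201 187]
164 [95. 94. 94. 94.] [218 213 196]
39.6
60 [107. 109. 107. 107.] [247 236 235]
68 [ 95.  98.  94. 104.] [251 247 237]
76 [97. 97. 94. 93.] [145 138 124]
84 [117. 101.  94.  95.] [213 204 189]
92 [92. 97. 95. 90.] [245 241 230]
100 [93. 98. 96. 94.] [248 244 234]
108 [97. 95. 96. 97.] [247 244 234]
116 [94. 95. 92. 98.] [248 244 234]
124 [98. 94. 94. 95.] [249 253 241]
132 [ 96.  93. 100.  97.] [224  57  47]
140 [ 96. 101.  97. 101.] [229  66  50]
148 [97. 95. 96. 97.] [226  62  50]
156 [95. 97. 98. 94.] [226  60  50]
164 [95. 94. 96. 96.] [183  84  77]
99.4
60 [98. 92. 93. 98.] [88 77 71]
68 [95. 95. 94
[... 548 characters left out ...]
 [99. 95. 95. 94.] [121 111 105]
84 [121. 124. 122. 124.] [240 227 223]
92 [124. 121. 125. 125.] [237 223 223]
100 [138. 136. 139. 136.] [239 225 218]
108 [134. 135. 134. 137.] [218 178 142]
116 [124. 126. 126. 126.] [233 221 218]
124 [124.  95. 122.  96.] [233 213 212]
132 [96. 97. 98. 99.] [94 85 83]
140 [93. 94. 97. 95.] [83 76 73]
148 [ 93.  95. 101.  97.] [93 89 83]
156 [94. 93. 96. 95.] [222 214 195]
164 [ 0. 94. -1. 96.] [183 175 163]
above band 23 [[ 0.693  0.101  0.101]
 [ 0.692  0.021  0.101]
 [ 0.678  0.049  0.102]
 [ 0.679  0.015  0.1  ]
 [ 0.663  0.132  0.101]
 [ 0.666 -0.008  0.1  ]
 [ 0.658  0.144  0.1  ]
 [ 0.653  0.147  0.101]
 [ 0.65   0.149  0.101]
 [ 0.645  0.149  0.1  ]]
```

Request:
carry_out(linear=[[0.0155,0.0236,0],[0.031,0.0472,0],[0.0465,0.0708,0],[0.062,0.0944,0],[0.0775,0.118,0],[0.093,0.1416,0],[0.1085,0.165,0],[0.124,0.189,0]], roll=[0.045,0.09,0.135,0.18,0.225,0.27,0.315,0.355], gripper=0, grip_force=20)

```text
clock: 1.87
tool_pos: [0.3771, -0.3818, 0.2579]
eef_rot: [0.926, 0.377, 0.0, 0.0]
contact_force: [0.7, -0.3, 0.0]
opening: 0.418
```

Request:
carry_out(linear=[[0.0155,0.0236,0],[0.031,0.0472,0],[0.0465,0.0708,0],[0.062,0.0944,0],[0.0775,0.118,0],[0.093,0.1416,0],[0.1085,0.165,0],[0.124,0.189,0]], roll=[0.045,0.09,0.135,0.18,0.225,0.27,0.315,0.355])

```text
clock: 2.53
tool_pos: [0.5018, -0.1918, 0.2581]
eef_rot: [0.845, 0.535, 0.0, 0.0]
contact_force: [0.4, -0.4, 1.1]
opening: 0.005
```

Request:
carry_out(linear=[[0.0155,0.0236,0],[0.031,0.0472,0],[0.0465,0.0708,0],[0.062,0.0944,0],[0.0775,0.118,0],[0.093,0.1416,0],[0.1085,0.165,0],[0.123,0.184,-0.02]], roll=[0.045,0.09,0.135,0.18,0.225,0.27,0.315,0.355])

```text
clock: 3.2
tool_pos: [0.6281, -0.0049, 0.2414]
eef_rot: [0.736, 0.677, 0.004, 0.003]
contact_force: [0.8, 0.7, 1.0]
opening: 0.003
```

```bash
python3 - <<'E'
from h import *
for n in ['top','side','wrist']: save(snapshot(n),n+'2')
st=status.get_state(); print(st['tool_pos'],st['q'],st['clock'])
a=[cv2.imread(f'pics/{n}2.png') for n in ['top','side']]
cv2.imwrite('pics/both2.png',cv2.resize(np.hstack(a),(800,300)))
E
```

```text
[ 0.62445354 -0.00560027  0.23668526] [ 0.16931896  0.7362599  -0.42799128  1.58052106  0.3606928   0.90555333
 -0.4688549 ] 3.35
```

View pics/both2.png

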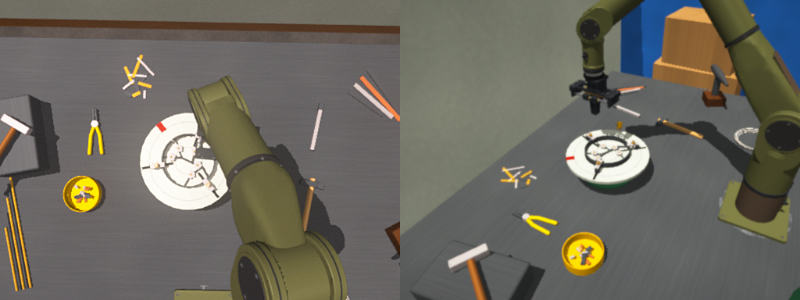

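View pics/wrist2.png

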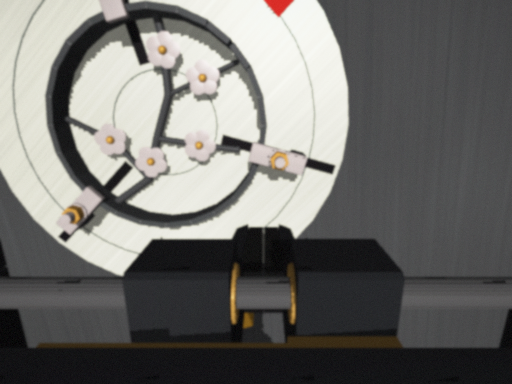

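Request:
carry_out(linear=[[0.001,-0.001,-0.025],[0.002,-0.002,-0.05],[0.003,-0.003,-0.075],[0.003,-0.003,-0.09],[0.003,-0.003,-0.096],[0.003,-0.003,-0.096]], roll=[0,0,0,0,0,0])

```text
clock: 3.85
tool_pos: [0.6263, -0.0103, 0.1398]
eef_rot: [0.736, 0.676, -0.002, -0.001]
contact_force: [0.2, -0.0, 0.6]
opening: 0.006
```

```bash
cat >> h.py <<'E'
C=np.array([.544,.060]); PH=np.degrees(np.arctan2(-.166,.043))
def red(s):
    P,Z=blobs(s); im=s['img'].astype(int); r=(im[...,0]>110)&(im[...,1]<0.45*im[...,0])&(im[...,2]<0.45*im[...,0])
    rad=np.hypot(Z[...,0]-C[0],Z[...,1]-C[1]); r&=(rad>.12)&(rad<.166)
    if r.sum()<5: return None
    p=Z[r].mean(0)[:2]-C; return r.sum(), round((np.degrees(np.arctan2(p[1],p[0]))-PH+180)%360-180,1), round(float(np.hypot(*p)),3)
E
python3 - <<'E'
from h import *
for n in ['top','side','wrist']:
    s=snapshot(n);save(s,n+'3'); print(n,red(s)); 
    if n=='side': print(np.round(s['world_from_camera'],2))
st=status.get_state(); print(st['tool_pos'],st['contact_force'],st['clock'])
E
```

```text
top (np.int64(71), np.float64(115.4), 0.145)
side (np.int64(31), np.float64(116.3), 0.144)
[[-0.87 -0.28  0.4   0.1 ]
 [-0.49  0.53 -0.69  0.85]
 [-0.02 -0.8  -0.6   0.81]
 [ 0.    0.    0.    1.  ]]
wrist None
[ 0.62826894 -0.00906768  0.14216931] [1.36051876 0.66277808 0.42096308] 4.0
```

View pics/side3.png

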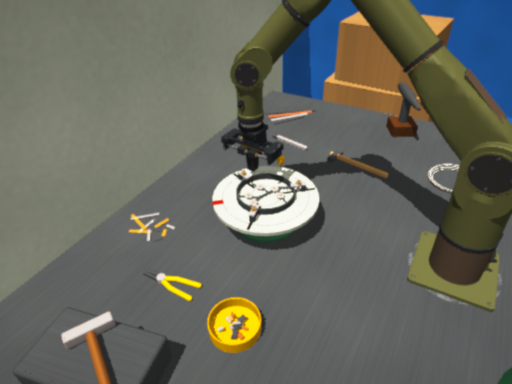

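View pics/wrist3.png

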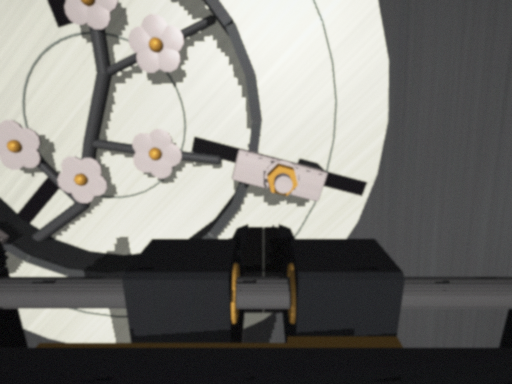

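Request:
carry_out(linear=[[0.004,0.0086,-0.002],[0.0107,0.0199,-0.002],[0.0172,0.0353,-0.002],[0.0218,0.0553,-0.002],[0.0222,0.0795,-0.002],[0.0169,0.1039,-0.002],[0.006,0.1264,-0.001],[0.002,0.132,0.03]], roll=[0.05,0.12,0.19,0.27,0.35,0.43,0.5,0.5])

```text
clock: 4.67
tool_pos: [0.6255, 0.1267, 0.1693]
eef_rot: [0.542, 0.84, -0.002, -0.004]
contact_force: [-0.0, 0.4, -0.9]
opening: 0.006
```

Request:
carry_out(linear=[[0,0,0.035],[0.01,0,0.05],[0.025,0,0.05]], roll=[0,0,0])

```text
clock: 4.92
tool_pos: [0.6522, 0.1287, 0.226]
eef_rot: [0.541, 0.841, 0.002, -0.001]
contact_force: [0.2, 0.4, -0.9]
opening: 0.003
```

```bash
python3 - <<'E'
from h import *
for n in ['side','top','side','wrist']:
    t=status.get_state()['clock']; s=snapshot(n);save(s,n+'4'); print(t,n,red(s))
st=status.get_state(); print(st['tool_pos'],st['contact_force'],st['clock'],st['q'])
E
```

```text
4.9167 side (np.int64(42), np.float64(-120.5), 0.15)
4.9667 top (np.int64(79), np.float64(-111.4), 0.144)
5.0167 side (np.int64(37), np.float64(-102.8), 0.15)
5.0667 wrist None
[0.65031663 0.12630003 0.21984386] [-1.19375336 -0.92842125 -0.57029994] 5.1167 [ 0.01435148  0.82866752 -0.54395168  1.46068213  0.46811649  0.99121044
 -0.22269899]
```

View pics/side4.png

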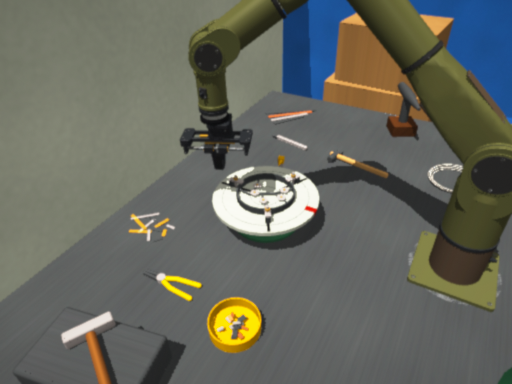

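Request:
carry_out(linear=[[0.029,-0.005,0],[0.029,-0.005,-0.03],[0.029,-0.005,-0.06],[0.029,-0.005,-0.085],[0.029,-0.005,-0.095],[0.029,-0.005,-0.096]], roll=[0,0,0,0,0,0])

```text
clock: 5.62
tool_pos: [0.6768, 0.1206, 0.121]
eef_rot: [0.542, 0.84, -0.004, -0.006]
contact_force: [0.1, 0.5, -0.4]
opening: 0.003
```

```bash
python3 - <<'E'
from h import *
for n in ['side','top','side','top']:
    t=status.get_state()['clock']; s=snapshot(n);save(s,n+'5'); print(t,n,red(s))
st=status.get_state(); print(st['tool_pos'],st['contact_force'],st['clock'])
E
```

```text
5.6167 side (np.int64(16), np.float64(-1.6), 0.143)
5.6667 top (np.int64(21), np.float64(7.9), 0.156)
5.7167 side (np.int64(16), np.float64(15.3), 0.141)
5.7667 top None
[0.68029546 0.12189312 0.125857  ] [-0.12127113  0.37604465  0.7042336 ] 5.8167
```

View pics/side5.png

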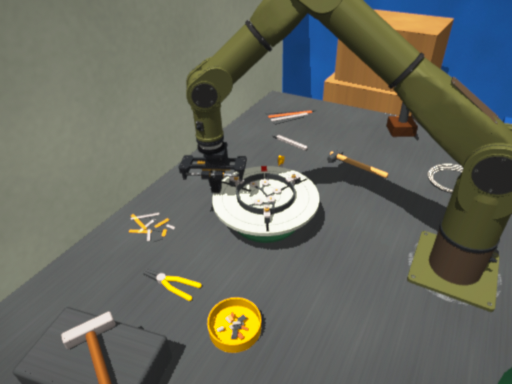

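View pics/top5.png

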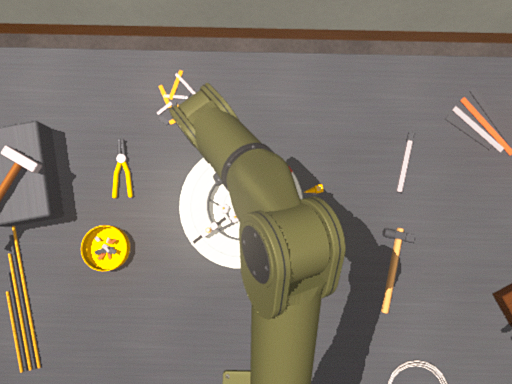

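Request:
carry_out(linear=[[-0.001,-0.001,-0.004],[-0.001,-0.001,-0.006],[-0.001,-0.001,-0.006],[-0.001,-0.001,-0.006],[-0.001,-0.001,-0.006],[-0.001,-0.001,-0.006],[-0.001,-0.001,-0.006],[-0.001,-0.001,-0.006]], roll=[0,0,0,0,0,0,0,0])

```text
clock: 6.48
tool_pos: [0.6793, 0.1209, 0.1198]
eef_rot: [0.542, 0.84, -0.0, -0.003]
contact_force: [1.1, 0.3, -0.3]
opening: 0.007
```

```bash
python3 - <<'E'
from h import *
for n in ['side','wrist','side']:
    t=status.get_state()['clock']; s=snapshot(n);save(s,n+'6'); print(t,n,red(s))
st=status.get_state(); print(st['tool_pos'],st['contact_force'],st['clock'])
E
```

```text
6.4833 side (np.int64(40), np.float64(135.5), 0.146)
6.5333 wrist (np.int64(3164), np.float64(142.0), 0.146)
6.5833 side (np.int64(46), np.float64(150.2), 0.149)
[0.67925406 0.1209386  0.11981771] [-0.2295339  -0.34700136 -0.27111363] 6.6333
```

View pics/side6.png

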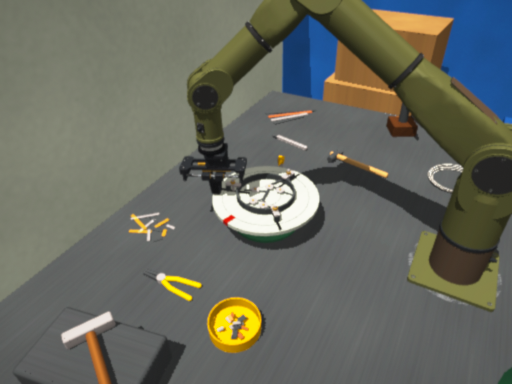

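View pics/wrist6.png

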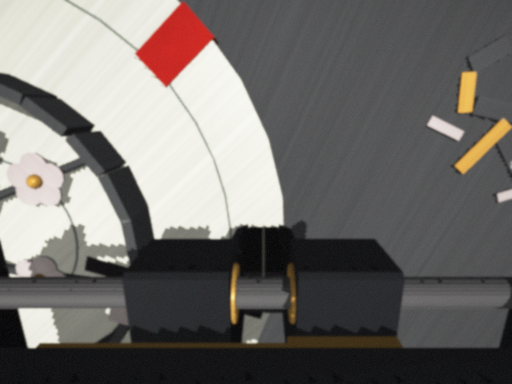

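Request:
carry_out(linear=[[0,0,-0.001],[0,0,-0.002],[0,0,-0.002],[0,0,-0.002],[0,0,-0.002],[0,0,-0.002]], roll=[0,0,0,0,0,0])

```text
clock: 7.13
tool_pos: [0.6793, 0.1209, 0.1178]
eef_rot: [0.543, 0.84, -0.0, -0.003]
contact_force: [1.1, 0.5, -0.3]
opening: 0.006
```

```bash
python3 - <<'E'
from h import *
for n in ['side','side']:
    t=status.get_state()['clock']; s=snapshot(n); print(t,n,red(s))
st=status.get_state(); print(st['tool_pos'],st['contact_force'],st['clock'])
E
```

```text
7.1333 side (np.int64(51), np.float64(-133.2), 0.15)
7.1833 side (np.int64(46), np.float64(-126.9), 0.15)
[0.67930864 0.1209565  0.11785487] [-0.07144889  0.06035024 -0.35692169] 7.2333
```

Request:
carry_out(linear=[[0,0,0],[0,0,0],[0,0,0],[0,0,0],[0,0,0],[0,0,0],[0,0,0],[0,0,0]], roll=[0,0,0,0,0,0,0,0])

```text
clock: 7.9
tool_pos: [0.6793, 0.1209, 0.1178]
eef_rot: [0.542, 0.84, -0.0, -0.003]
contact_force: [-0.8, 0.9, 0.1]
opening: 0.006
```

```bash
python3 - <<'E'
from h import *
t=status.get_state()['clock']; s=snapshot('side'); print(t,red(s)); save(s,'side7')
st=status.get_state(); print(st['tool_pos'],st['contact_force'],st['clock'])
E
```

```text
7.9 (np.int64(23), np.float64(-36.3), 0.149)
[0.67930477 0.1209128  0.11786284] [-0.38001633 -0.81009862 -0.66581646] 7.95
```

Request:
carry_out(linear=[[0,0,0],[0,0,0],[0,0,-0.009]], roll=[0,0,0])

```text
clock: 8.2
tool_pos: [0.6796, 0.1232, 0.114]
eef_rot: [0.543, 0.84, 0.001, -0.003]
contact_force: [-25.9, -5.4, 96.9]
opening: 0.008
```

```bash
python3 - <<'E'
from h import *
st=status.get_state(); print(st['tool_pos'],st['contact_force'],st['clock'])
E
```

```text
[0.67962732 0.12321571 0.11398447] [-25.9054648   -5.43731583  96.9079071 ] 8.2
```

Request:
carry_out(linear=[[0,0,-0.002]], roll=[0])

```text
clock: 8.28
tool_pos: [0.6804, 0.1245, 0.115]
eef_rot: [0.543, 0.84, 0.003, -0.002]
contact_force: [-0.0, 0.4, -0.4]
opening: 0.004
```

```bash
python3 - <<'E'
from h import *
for n in ['side','side']:
    t=status.get_state()['clock']; s=snapshot(n); print(t,red(s)); save(s,'side8')
    st=status.get_state(); print(st['tool_pos'],st['contact_force'],st['clock'])
E
```

```text
8.2833 (np.int64(19), np.float64(-3.8), 0.143)
[0.68056484 0.12477624 0.11447705] [-3.39620636  0.44771562 22.88916209] 8.3333
8.3333 (np.int64(19), np.float64(-3.8), 0.143)
[0.68072699 0.12449625 0.1145408 ] [-2.94333723 -1.14260005 13.07477333] 8.3833
```

View pics/side8.png

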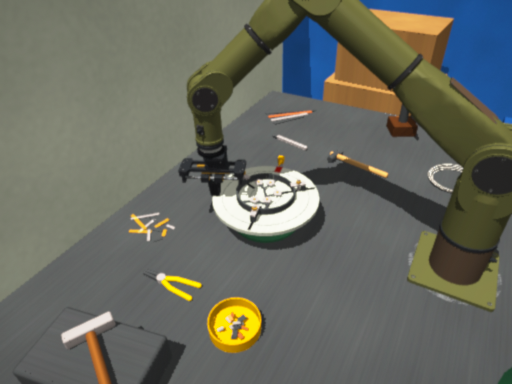

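```bash
python3 - <<'E'
from h import *
t=snapshot('top'); print(red(t)); s=snapshot('side'); print(red(s))
a=cv2.resize(t['img'][150:230,260:340,::-1],(390,390),interpolation=0);b=cv2.resize(s['img'][145:205,250:310,::-1],(390,390),interpolation=0)
cv2.imwrite('pics/z9.png',np.hstack([a,b]))
st=status.get_state(); print(st['tool_pos'],st['contact_force'],st['clock'])
T=np.array(s['world_from_camera'])
def proj(s,p):
    T=np.linalg.inv(np.array(s['world_from_camera'])); c=T[:3,:3]@p+T[:3,3]; return s['fx']*c[0]/c[2]+s['cx'],s['fy']*c[1]/c[2]+s['cy']
for r in (.166,.205): 
  a=np.radians(PH); p=np.array([C[0]+r*np.cos(a),C[1]+r*np.sin(a),.095]); print(r,proj(s,p),proj(t,p))
E
```

```text
(np.int64(17), np.float64(-1.7), 0.155)
(np.int64(19), np.float64(-4.5), 0.143)
[0.68093537 0.12399736 0.11451683] [-2.45697518 -0.98454824 13.53761715] 8.4833
0.166 (np.float64(276.45656379360906), np.float64(164.9235474346798)) (np.float64(303.0651098981437), np.float64(190.7386806842405))
0.205 (np.float64(278.9360486951182), np.float64(158.71704357022352)) (np.float64(317.6511031126935), np.float64(187.2572491443845))
```

View pics/z9.png

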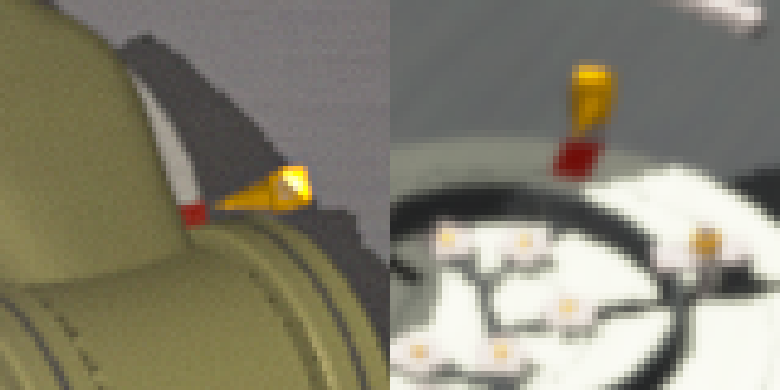

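```bash
python3 - <<'E'
from h import *
t=snapshot('top'); s=snapshot('side')
for n,c in (('top',t),('side',s)):
    P,Z=blobs(c); im=c['img'].astype(float)
    R,G,B=im[...,0],im[...,1],im[...,2]
    near=(abs(Z[...,0]-.58)<.05)&(Z[...,1]<-.08)&(Z[...,1]>-.17)
    y=(R>110)&(G>.5*R)&(B<.45*R)&near
    print(n,'yellow n',y.sum(),'cent Z',np.round(Z[y].mean(0),4),'ang',np.degrees(np.arctan2(Z[y][:,1].mean()-C[1],Z[y][:,0].mean()-C[0])), 'P',np.round(np.median(P[y],0),4))
    # axis line
    l=cv2.fitLine(Z[y][:,:2].astype(np.float32),2,0,.01,.01).ravel(); print(' line',l)
    d=(C-l[2:]); print(' line passes centre by',d[0]*l[1]-d[1]*l[0])
    rr=(R>90)&(G<.5*R)&(B<.5*R)&(np.hypot(Z[...,0]-C[0],Z[...,1]-C[1])<.17)&(np.hypot(Z[...,0]-C[0],Z[...,1]-C[1])>.11)
    print(' red',rr.sum(),np.round(Z[rr].mean(0),4),'P',np.round(np.median(P[rr],0),4))
    q=Z[rr][:,:2]-C; print(' angs',np.round(np.sort(np.degrees(np.arctan2(q[:,1],q[:,0]))),1))
# plate centre in side
P,Z=blobs(s)
for r in tip_of(s,'pointer_tip')[:2]+tip_of(s,'red_mark')[:2]: print(r['confidence'],r['pixel'],ray_z(s,r['pixel'],.095))
for r in tip_of(t,'pointer_tip')[:2]+tip_of(t,'red_mark')[:2]: print(r['confidence'],r['pixel'],ray_z(t,r['pixel'],.095))
# side: fit plate ellipse edge on lower visible half via depth
m=(abs(P[...,2]-.095)<.006)&(np.hypot(P[...,0]-C[0],P[...,1]-C[1])<.2)
print('side P z>', m.sum()); h=P[m]; 
c=max(cv2.findContours(m.astype(np.uint8),cv2.RETR_EXTERNAL,cv2.CHAIN_APPROX_NONE)[0],key=len)
hu=cv2.convexHull(c)[:,0]; pts=np.array([Z[y,x,:2] for x,y in hu]); 
A=np.c_[2*pts,np.ones(len(pts))];sol=np.linalg.lstsq(A,(pts**2).sum(1),rcond=None)[0];print('fit',sol[:2],np.sqrt(sol[2]+sol[0]**2+sol[1]**2))
st=status.get_state(); print(st['tool_pos'],st['contact_force'],st['clock'])
E
```

```text
top yellow n 103 cent Z [ 0.5898 -0.1306  0.095 ] ang -76.49717545211568 P [ 0.5875 -0.131   0.1019]
 line [ 0.2884139  -0.9575058   0.58975756 -0.13055256]
 line passes centre by -0.011144877587556536
 red 18 [ 0.5785 -0.0908  0.095 ] P [ 0.5794 -0.0903  0.0954]
 angs [-78.9 -78.8 -78.6 -78.4 -78.  -77.8 -77.6 -77.4 -77.1 -76.9 -76.7 -76.5
 -76.3 -76.2 -76.  -75.7 -75.5 -75.3]
side yellow n 58 cent Z [ 0.5888 -0.1367  0.095 ] ang -77.17820604063795 P [ 0.5843 -0.1303  0.0996]
 line [ 0.36793223 -0.9298526   0.5887607  -0.13666844]
 line passes centre by -0.030739829785530477
 red 24 [ 0.5694 -0.0826  0.095 ] P [ 0.569  -0.082   0.0952]
 angs [-82.8 -82.5 -82.3 -82.  -81.8 -81.5 -81.3 -81.  -80.8 -80.7 -80.2 -80.1
 -79.6 -79.5 -79.5 -78.9 -78.9 -78.3 -78.3 -78.2 -77.7 -77.6 -77.1 -77. ]
0.8 [276.8, 162.5] [ 0.59127249 -0.11426825  0.095     ]
0.81 [280.0, 168.2] [ 0.56634633 -0.08878763  0.095     ]
0.62 [303.6, 192.5] [ 0.58106918 -0.10211918  0.095     ]
0.61 [303.3, 192.4] [ 0.58131472 -0.10134     0.095     ]
0.41 [303.0, 192.3] [ 0.58156027 -0.1005608   0.095     ]
side P z> 4418
fit [0.53905079 0.06380586] 0.16080631598289968
[0.68094397 0.12394876 0.11451839] [-1.96704162 -0.0891442  12.76757413] 8.7833
```

Request:
carry_out(linear=[[0,0,-0.0025],[-0.0003,0.0007,-0.0025],[-0.0007,0.0015,-0.0025],[-0.0011,0.0023,-0.0025],[-0.0015,0.0032,-0.0025],[-0.0019,0.0041,-0.0025],[-0.0019,0.0041,-0.0025],[-0.0019,0.0041,-0.0025]], roll=[0,0,0,0,0,0,0,0])

```text
clock: 9.45
tool_pos: [0.6793, 0.1276, 0.1145]
eef_rot: [0.543, 0.84, 0.002, -0.001]
contact_force: [-5.8, -2.6, 16.3]
opening: 0.008
```

```bash
cat > m.py <<'E'
from h import *
import sys
t=snapshot('top'); s=snapshot('side')
for c,cc in ((t,np.array([.544,.060])),(s,np.array([.5391,.0638]))):
    P,Z=blobs(c); im=c['img'].astype(float); R,G,B=im[...,0],im[...,1],im[...,2]
    d=Z[...,:2]-cc; rad=np.hypot(d[...,0],d[...,1])
    rr=(R>90)&(G<.5*R)&(B<.5*R)&(rad<.168)&(rad>.11)
    q=d[rr]; a=np.degrees(np.arctan2(q[:,1],q[:,0])); p=q.mean(0); print('red',rr.sum(),a.min(),a.max(),'mean',np.degrees(np.arctan2(p[1],p[0])))
a=cv2.resize(t['img'][150:230,260:340,::-1],(390,390),interpolation=0);b=cv2.resize(s['img'][145:205,250:310,::-1],(390,390),interpolation=0)
cv2.imwrite('pics/%s.png'%sys.argv[1],np.hstack([a,b]))
st=status.get_state(); print(st['tool_pos'],st['contact_force'],st['clock'])
E
python3 m.py z10
```

```text
red 37 -78.58211021563767 -73.82396928838732 mean -76.148771158558
red 24 -79.81152677695306 -73.77248599591152 mean -77.01888528947764
[0.6793691  0.1275722  0.11448165] [-4.89693697 -3.21731288 15.80697622] 9.55
```

View pics/z10.png

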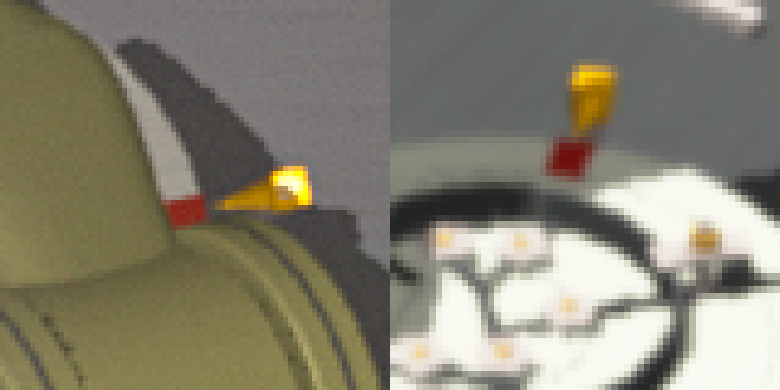

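Request:
carry_out(linear=[[0,0,0.02],[0,0,0.05],[0,0,0.085],[0,0,0.12],[0,0,0.15],[0,0,0.15],[0,0,0.15],[0,0,0.15]], roll=[0,0,0,0,0,0,0,0])

```text
clock: 10.22
tool_pos: [0.6788, 0.1272, 0.2634]
eef_rot: [0.543, 0.84, 0.002, -0.001]
contact_force: [-0.1, 0.1, 0.0]
opening: 0.002
```

```bash
python3 m.py z11; python3 m.py z11
```

```text
red 16 -79.99071714664423 -74.13753792948366 mean -76.8245869270149
red 22 -79.81152677695306 -73.36399799343766 mean -76.75877857175928
[0.67845051 0.12700005 0.26239653] [-0.16362073  0.092964   -0.38576466] 10.3167
red 14 -79.99071714664423 -74.13753792948366 mean -76.82972446537487
red 22 -79.81152677695306 -73.36399799343766 mean -76.75877857175928
[0.67869915 0.12719308 0.26267155] [ 0.44253914 -0.00102591 -0.13463977] 10.4167
```

View pics/z11.png

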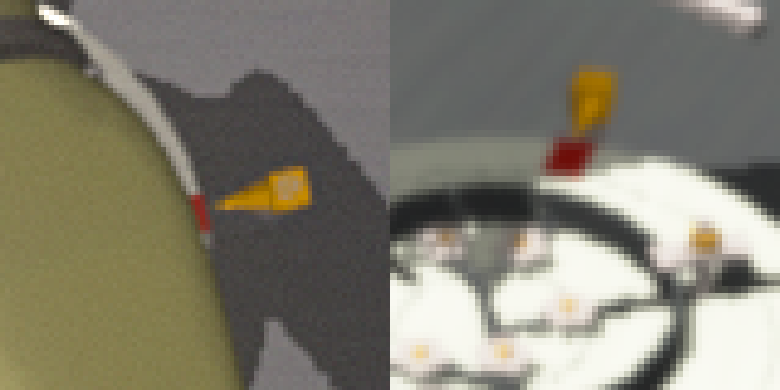

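The top crop now shows the whole mark at the edge, crop rows 193–231 with its middle near 212. The pointer's line meets it at about row 211. Two measurements 0.1 s apart agree, so the plate is standing still.

```bash
python3 - <<'E'
from h import *
finish_job(); print(status.get_state()['clock'])
E
```

```text
the job is handed in; nothing more can be done
the job is handed in; nothing more can be done
```

The plate is stopped with the pointer on the red mark, and the job was handed in at about 10.4 s of the 54 s allowed (no verdict is reported).

- **Flick:** I pushed clamp c with the closed fingertips, and the plate spun counter-clockwise at about 3.1 rad/s. The mark ran past the pointer once untouched, at about 5.6 s.
- **Brake:** I stopped the plate on its bare rim at the next pass. I then eased it about 4 mm under the finger, lifted straight up and finished with the fingertips about 15 cm above the plate.
- **Last checks:** The mark's middle was at -76.8° in both the top and side cameras, and the pointer at about -76.8°. I judge that to be within 3 mm. Two readings 0.1 s apart were the same, and the force on the tool was near zero.

**Disagreements and slips:**
- **Camera offset:** The side camera placed the plate's centre about 6 mm away from where the top camera did, so I corrected for that.
- **Pointer angle:** Estimates ranged from -75.5° to -77.2°; at worst that puts the mark about 4 mm off.
- **Brake force:** The first contact peaked at about 97 N (limit 120 N). When I eased that off, the finger lost contact for a moment before settling at about 13 N. In the next pictures the plate stood still.
- **Tools and tin:** I did not re-measure them at the end; the arm did not go near them.

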